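Free the canister that is wedged askew in its crate

TASK

The storage canister has tipped over inside the deep wooden crate and its corners are caught under the crate's corner tabs. Turn it level so that it stands flat on its base on the crate's floor, then lift it out upright and set it down gently, standing upright, in the middle of the round cork mat. Do not force it against the crate, leave the other things on the console where they are, and let go of the canister at the end.

Things in the scene. Friction and masses are not known exactly. Their poses are not given: they have to be found in the camera images.
- canister: Loose 0.4 to 0.65 kg canister, white ceramic, wooden lid fixed on: 80 (its x) x 130 (y) x 120 mm high (z, with lid). Origin: centre of base underside; z to its top. At the start it leans about 40 deg in the crate, top towards the crate's -x end (robot's side): lower own -x base edge on the floor, upper -x edge on the -x end wall. Stable so; let go half way it slumps and jams on the +x end.
- grip (a point): Centre of the canister's fixed flat-sided wooden grip, 140 mm above the base centre on its z axis. The grip is 26 (canister x) x 16 (y) mm and spans 120 to 156 mm above the base, standing on the flat lid; pinch it across its 16 mm, along the canister's y. Axes as the canister's.
- crate: Fixed open wooden crate, outside 158 (x) x 162 (y) x 142 mm high; origin: centre of underside, z up, x away from the robot. Walls and floor 8 mm, inside 142 (x) x 146 mm (y). Side walls (at +-y) full height; end walls (at +-x) scooped down to 70 mm high over their middle 104 mm, room for a tilted gripper opened to about 50 mm.
- mouth (a point): Centre of the crate's mouth, 142 mm above its underside. In each upper corner of the crate a flat tab 23 (x) x 21 (y) x 6 mm thick, its top level with this point, juts inwards: for the 130 mm wide canister only |x| < 48 mm from here is open. Upright on the floor it fits below the tabs, and passes up between them when centred and square (8 mm spare each side).
- mat: Fixed round cork mat, 200 mm across and 8 mm thick, lying on the console; origin: centre of its underside.
- jar_a: Bystander: glass jar with a steel twist cap, 64 mm across, 110 mm high, between crate and mat. Origin: centre of underside.
- jar_b: Bystander: glass jar with a steel twist cap, 72 mm across, 130 mm high, to the left. Origin: centre of underside.
- bowl: Bystander: red plastic bowl, 120 mm across, 55 mm high, near the robot. Origin: centre of underside.
- tongs: Bystander: stainless tongs lying flat, 235 mm long (along its x), 75 mm wide, 12 mm high. Origin: its middle, on the surface.
- spoon_holder: Bystander: wooden holder 70 x 70 mm with a grey ceramic soup spoon standing in it, 175 mm high in all. Origin: centre of underside.
- mug: Bystander: mug, 80 mm across plus its handle, 90 mm high, to the front left. Origin: centre of underside.
Things that resemble listed ones, but are neither listed nor needed, are in the scene too. Leave any yellow look-alike of the canister alone.

How it is judged:
By the outcome, as a careful person would: the job done as asked, in the order asked, and still so for the second after the job is handed in, with the robot touching nothing.
It also fails if it takes over 61 s, if anything falls off the work surface, if the arm or the gripper's body presses on something with over 40 N, if the wrist force passes 120 N, or if a joint passes its speed limit or range.

ROBOT

A 7-joint arm with a two-finger parallel gripper is mounted at the origin on the work surface. World frame = base frame: x ahead of the robot, y to its left, z up, the work surface at z = 0. Lengths are in m, angles in rad, forces in N, time in s.
With the tool pointing down it reaches from about 0.425 to 0.975 m from the base axis. Payload 16.7 kg.
Tool frame: the origin (TCP) lies at the very end of the fingers, on their centre line; the grasp point (between the pads) lies 19 mm behind it; z points along the fingers, y is the direction in which the jaws open and shut (so a half turn about z gives the same grasp; the last joint's range is limited). The gripper opens to 85 mm and grips with 20 to 120 N. Pads are 22 mm wide; open, the fingers measure 114 mm over their backs; the gripper's body (76 mm by 85 mm) begins 54 mm behind the grasp point. The pads swing forward as they close: fully open they stand 13 mm farther back than shut.
Start: joints at [-1.435, 0.426, 0.074, 1.606, -0.034, 1.111, -0.067], TCP at [0.19, 0.648, 0.231] pointing down, gripper open.
Joint ranges: [-2.85, 2.85], [-0.5, 2.14], [-1.23, 1.37], [0.21, 2.46], [-1.02, 4.16], [0.16, 2.05], [-2.73, 2.73]. Speed limits (rad/s): [1.89, 1.89, 2.39, 2.39, 3.01, 3.01, 3.01].

INTERFACE

Orientations are given as a unit quaternion [w, x, y, z].
In Python, from workcell import bot gives the robot as it stands. The module is installed in compiled form; this text tells all that it offers.
- The arm moves only by the tool play_rows, never from a script. Its argument "steps" is a list of rows, each a list of 6 numbers: the shift along the tool's x, y, z in cm, then the turn, a rotation vector about the tool's x, y, z in rad. A call has 1 to 5 rows; each row is the pose to reach, as a shift and turn from the pose measured when the call began, along the tool's axes at that moment; what a row does not reach only later rows make up. A row lasts 1/10 s, in which the tool goes at most 50 mm and 8.59 degrees, less where a joint would pass 70% of its speed; a pose out of reach is approached as far as the arm can. A call with a gripper value outside its range is refused whole. "jaw" is the opening, from 0 (shut) to 1 (fully open), set as the call begins (left out, the last holds). The fingers move at their own pace and stop on an object; "squeeze" is the grip in N (left out, the last holds). Time passes only in rows, so rows that repeat a pose let the fingers close. It gives the time, the measured TCP pose, the force and the opening at its end, in the units of the state.
- bot.observe(): the state, without advancing time (a new reading comes with each control period).
- bot.grab_frame(name): name is "scene" or "side" or "wrist"; returns a dict with "image" (400x640x3 uint8, red, green, blue), "fx", "fy", "cx", "cy" (pixels), "R" (3x3) and "t" (3): a world point X has camera coordinates R X + t; the wrist camera has in their place "mount" (4x4, takes a point from camera to tool coordinates, whose origin is the TCP and whose axes are the flange's). Camera axes: x right, y down, z forward; pixel columns grow to the right and rows downward; lengths in m; the calibration is good to about 2 mm. A picture is of the moment at which its call begins: read the wrist's pose just before it. There is no depth.
- bot.sign_off(): hands the job in, once; it reports no verdict.
The state is a dict: "time_s": time; "joint_pos": joint angles; "dq": joint speeds; "tau": joint torques, N m; "tool_pos": TCP position; "ee_rot": TCP orientation; "ft_force": force on the tool from outside, world axes, zero at the start; "moment": the same for the moment, N m; "width": finger opening in m.
Only numpy, scipy, OpenCV 4.12 (cv2) and the standard library are available. Lean on these libraries where they do the work, as an engineer would, in place of code of your own. Each camera call takes 0.05 s, during which the arm holds its last target. There are 200 camera calls.

## Working session

There is one attempt and no reset: what is moved stays moved. The work goes in short steps, Python scripts to look and compute and a tool call to move; the robot and the scene stay as the last step left them, time stands still between calls to the robot, and variables do not carry over. Pictures are saved under pics/ and viewed, about 8 in all and at most 12, crops included, and the job is handed in when it is done.

Besides the shell and the picture viewer there is one more tool, called after "Request:" as name([rows], argument=value, ...), one row to a line, values as JSON. play_rows: Moves the arm, as the interface text tells. Its arguments: {"type":"object","properties":{"steps":{"type":"array","items":{"type":"array","items":{"type":"number"}}},"jaw":{"type":"number"},"squeeze":{"type":"number"}},"required":["steps"]}

```bash
mkdir -p pics && cat > h.py <<'E'
import numpy as np, cv2, pickle
from scipy.spatial.transform import Rotation as Rn
from workcell import bot
def Rq(q): return Rn.from_quat([q[1],q[2],q[3],q[0]])
def grab(name,tag):
    s=bot.observe(); f=bot.grab_frame(name); f['s']=s
    if name=='wrist':
        M=np.array(f['mount']); T=np.eye(4); T[:3,:3]=Rq(s['ee_rot']).as_matrix(); T[:3,3]=s['tool_pos']
        W=np.linalg.inv(T@M); f['R']=W[:3,:3]; f['t']=W[:3,3]
    pickle.dump(f,open(f'{tag}.pkl','wb')); cv2.imwrite(f'pics/{tag}.png',f['image'][:,:,::-1]); return f
def load(tag): return pickle.load(open(f'{tag}.pkl','rb'))
def ray(f,u,v):
    R=np.array(f['R']);t=np.array(f['t']).ravel()
    return -R.T@t, R.T@np.array([(u-f['cx'])/f['fx'],(v-f['cy'])/f['fy'],1.])
def onz(f,u,v,z):
    c,d=ray(f,u,v); return c+d*(z-c[2])/d[2]
def proj(f,X):
    p=np.atleast_2d(X)@np.array(f['R']).T+np.array(f['t']).ravel()
    return np.c_[f['fx']*p[:,0]/p[:,2]+f['cx'],f['fy']*p[:,1]/p[:,2]+f['cy']]
def tri(obs):
    A=np.zeros((3,3));b=np.zeros(3)
    for f,u,v in obs:
        c,d=ray(f,u,v);d=d/np.linalg.norm(d);P=np.eye(3)-np.outer(d,d);A+=P;b+=P@c
    return np.linalg.solve(A,b)
E
python3 -c "
from h import *
a=grab('scene','scene1');b=grab('side','side1')
s=bot.observe();print(s['tool_pos'],s['ee_rot'],s['time_s'],s['width'])
for f in(a,b):print(f['fx'],ray(f,320,200))
"
```

```text
[0.18957791 0.64744434 0.23068057] [-3.80228226e-05  1.41945527e-01  9.89874302e-01 -5.76208738e-04] 0.1 0.08557150642927386
461.5101530216051 (array([1.04113794, 0.52525883, 1.42604879]), array([-0.39539381, -0.36698232, -0.84218889]))
376.3963725416336 (array([ 0.2254403 , -0.75826893,  0.74736768]), array([ 0.21209152,  0.73349621, -0.64617414]))
```

View pics/scene1.png

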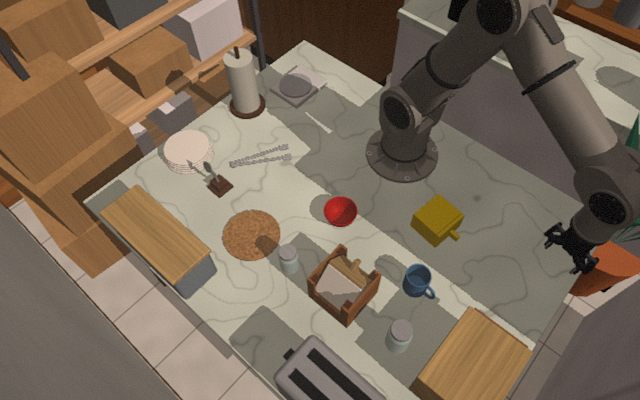

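View pics/side1.png

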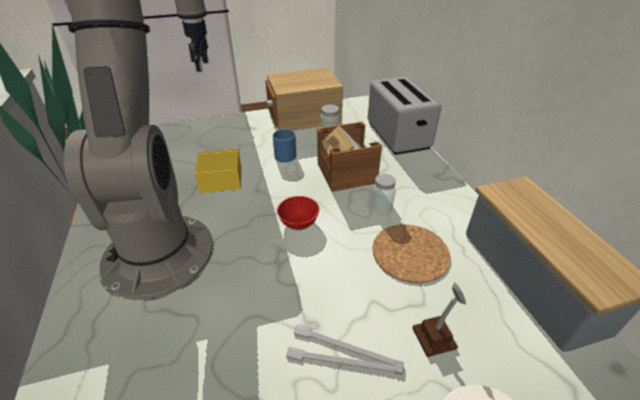

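The scene view shows the brown crate at (343,285) with the white canister leaning in it, the mat at (251,234), the jar between them at (288,258), the blue mug at (417,280), the second jar at (400,335) and the bowl at (340,211). The side view shows the crate at (348,155) and the mat at (412,253).
What could be taken for the target: the yellow canister look-alike at scene (438,220) / side (218,170), and the white canister in the crate at scene (343,285). I choose the white one in the crate and check it in a close crop.

```bash
python3 -c "
from h import *
a=load('scene1');b=load('side1')
A=a['image'][235:335,295:395,::-1];B=b['image'][110:200,305:395,::-1]
A=cv2.resize(A,(400,400),interpolation=cv2.INTER_CUBIC);B=cv2.resize(B,(400,400),interpolation=cv2.INTER_CUBIC)
cv2.imwrite('pics/crop1.png',np.hstack([A,B]))
for f in (a,b):
    h=cv2.cvtColor(f['image'],cv2.COLOR_RGB2HSV)
    m=cv2.inRange(h,(5,80,70),(20,255,255)); n,l,st,c=cv2.connectedComponentsWithStats(m)
    for i in range(1,n):
        if st[i,4]>400: print(st[i],c[i],onz(f,*c[i],.008).round(3))
print('crate rough',onz(a,343,285,.07),onz(b,348,155,.07),'jar',onz(a,288,258,.055),onz(b,385,195,.055),'mug',onz(a,417,280,.045))
"
```

```text
[    0     0   257   279 36014] [ 89.11381685 108.75315155] [ 0.673 -1.117  0.008]
[ 555    0   85   45 1360] [600.39264706  17.4375    ] [-1.311  0.231  0.008]
[  99  184  112  102 5166] [154.94250871 233.67924894] [ 0.859 -0.433  0.008]
[ 223  210   57   51 2285] [251.09671772 235.00306346] [ 0.642 -0.177  0.008]
[ 569  240   71   57 1915] [608.66527415 268.60469974] [-0.057  0.812  0.008]
[ 306  244   76   84 1877] [347.62333511 281.45977624] [0.553 0.187 0.008]
[ 409  306  124   94 7073] [473.12059946 361.79174325] [0.502 0.633 0.008]
[ 241   68  102   62 3696] [300.01461039  97.09821429] [0.583 0.8   0.008]
[ 317  122   64   69 3210] [346.90716511 156.63800623] [0.625 0.281 0.008]
[ 476  177  164  138 9438] [565.31182454 244.4133291 ] [ 1.039 -0.276  0.008]
[ 373  225   77   58 3485] [410.98134864 253.22209469] [ 0.635 -0.19   0.008]
crate rough [0.59251757 0.19830984 0.07      ] [0.59830278 0.20218789 0.07      ] jar [ 0.6344028 -0.0010004  0.055    ] [ 0.63889492 -0.00379833  0.055     ] mug [0.41495481 0.35942048 0.045     ]
```

View pics/crop1.png

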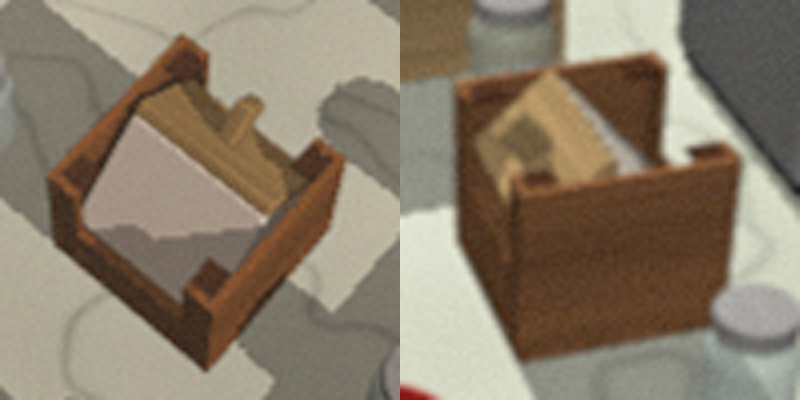

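The crop confirms the target: a white body with wooden lid and grip, leaning in the crate (grip end at scene px ≈ (357,260)). Next I fit the crate from its rim corners.

```bash
cat > fit.py <<'E'
from h import *
from scipy.optimize import least_squares
a=load('scene1');b=load('side1')
pa=np.array([[183,36],[343,153],[50,176],[206,292]])/4.+[295,235]   # (-,-),(-,+),(+,-),(+,+)
pb=(np.array([[516,186],[458,82],[740,152],[663,55]])-[400,0])/4.444+[305,110]
L=np.array([[-79,-81,142],[-79,81,142],[79,-81,142],[79,81,142]])/1000.
def W(p,X): 
    c,s=np.cos(p[2]),np.sin(p[2]); return np.asarray(X)@np.array([[c,s,0],[-s,c,0],[0,0,1]])+[p[0],p[1],0]
r=least_squares(lambda p:np.r_[(proj(a,W(p,L))-pa).ravel(),(proj(b,W(p,L))-pb).ravel()],[.59,.2,0])
p=r.x; print('crate',p.round(4),r.fun.round(1))
np.save('crate.npy',p)
th=np.radians(40); g=lambda h,y=0:[.006+.04*np.cos(th)-h*np.sin(th),y,.008+.04*np.sin(th)+h*np.cos(th)]
for h in(.12,.14,.156): print(h,W(p,[g(h)]).round(4),proj(a,W(p,[g(h)])).round(1),proj(b,W(p,[g(h)])).round(1))
E
python3 fit.py
```

```text
crate [ 0.5931  0.1979 -0.0086] [-0.4 -1.8  0.4  1.  -1.8 -1.6  0.5  4.5  0.2  2.4 -1.5 -0.7  0.2  2.
 -1.7 -1.3]
0.12 [[0.5526 0.1983 0.1256]] [[352.  268.8]] [[335.4 143. ]]
0.14 [[0.5397 0.1984 0.141 ]] [[354.9 263.8]] [[331.5 139.4]]
0.156 [[0.5294 0.1985 0.1532]] [[357.3 259.8]] [[328.4 136.4]]
```

```bash
cat >> h.py <<'E'
def tool(tilt,yaw=0.):   # tilt deg: tool z leans forward (+x) ; yaw rad
    t=np.radians(tilt); c,s=np.cos(t),np.sin(t)
    M=np.array([[-c,0,s],[0,1,0],[-s,0,-c]])
    return Rn.from_euler('z',yaw)*Rn.from_matrix(M)
def rel(pos,R):
    s=bot.observe(); R0=Rq(s['ee_rot'])
    d=R0.inv().apply(np.array(pos)-s['tool_pos'])*100; w=(R0.inv()*R).as_rotvec()
    return d.round(2).tolist()+w.round(3).tolist()
def st():
    s=bot.observe(); M=Rq(s['ee_rot']).as_matrix(); z=M[:,2];y=M[:,1]
    print('t',round(s['time_s'],2),'p',np.round(s['tool_pos'],4),'tilt',np.degrees(np.arctan2(z[0],-z[2])).round(2),'roll',np.degrees(y[2]).round(2),'yaw',np.degrees(np.arctan2(-y[0],y[1])).round(2),'F',np.round(s['ft_force'],1),'w',round(s['width'],4))
E
python3 -c "
from h import *
st();print(rel([.43,.2,.30],tool(40,-.0086)))"
```

```text
t 0.1 p [0.1896 0.6474 0.2307] tilt -0.01 roll -0.07 yaw -16.32 F [ 0.6 -0.5 -0.3] w 0.0856
[-35.65, -36.19, -6.89, -0.098, -0.694, -0.265]
```

Request:
play_rows([
  [-4,-4,-5,0,0,-0.05],
  [-8,-8,-6,-0.01,-0.1,-0.1],
  [-12,-12,-7,-0.03,-0.2,-0.13],
  [-16,-16,-7,-0.04,-0.3,-0.16],
  [-20,-20,-7,-0.05,-0.4,-0.18],
], jaw=0.58, squeeze=100)

```text
time_s: 0.6
tool_pos: [0.3023, 0.4417, 0.2996]
ee_rot: [0.202, 0.049, 0.978, -0.004]
ft_force: [1.5, -0.6, -0.4]
width: 0.0495
```

```bash
python3 -c "
from h import *
st();print(rel([.43,.2,.30],tool(40,-.0086)))"
```

```text
t 0.6 p [0.3023 0.4417 0.2996] tilt 23.23 roll 0.74 yaw -5.61 F [ 1.5 -0.6 -0.4] w 0.0495
[-13.98, -22.8, 5.65, -0.036, -0.291, -0.083]
```

Request:
play_rows([
  [-3,-4.6,1.1,0,-0.06,-0.02],
  [-6,-9.2,2.2,-0.01,-0.12,-0.04],
  [-9,-14,3.4,-0.02,-0.18,-0.06],
  [-12,-19,4.6,-0.03,-0.24,-0.075],
  [-14,-22.8,5.6,-0.036,-0.291,-0.083],
])

```text
time_s: 1.1
tool_pos: [0.4194, 0.2208, 0.3009]
ee_rot: [0.343, 0.003, 0.939, -0.001]
ft_force: [1.9, 0.8, 0.5]
width: 0.0495
```

```bash
python3 -c "
from h import *
st();print(rel([.43,.2,.30],tool(40,-.0086)))
f=grab('wrist','w1')
import runpy
p=np.load('crate.npy')
c,s=np.cos(p[2]),np.sin(p[2])
W=lambda X:np.asarray(X)@np.array([[c,s,0],[-s,c,0],[0,0,1]])+[p[0],p[1],0]
th=np.radians(40); g=lambda x,y,h:[.006+(.04+x)*np.cos(th)-h*np.sin(th),y,.008+(.04+x)*np.sin(th)+h*np.cos(th)]
P=[g(x,y,h) for h in(.12,.156) for x in(-.013,.013) for y in (-.008,.008)]+[g(x,y,.12) for x in(-.04,.04) for y in (-.065,.065)]
L=np.array([[-79,-81,142],[-79,81,142],[79,-81,142],[79,81,142]])/1000.
im=f['image'][:,:,::-1].copy()
for q in proj(f,W(P)): cv2.circle(im,tuple(int(v) for v in q),2,(0,255,0),1)
for q in proj(f,W(L)): cv2.circle(im,tuple(int(v) for v in q),3,(255,0,255),1)
cv2.imwrite('pics/w1o.png',im)"
```

```text
t 1.1 p [0.4194 0.2208 0.3009] tilt 40.1 roll -0.01 yaw -0.42 F [1.9 0.8 0.5] w 0.0495
[-0.77, -2.07, 0.76, 0.001, 0.002, 0.001]
```

View pics/w1o.png

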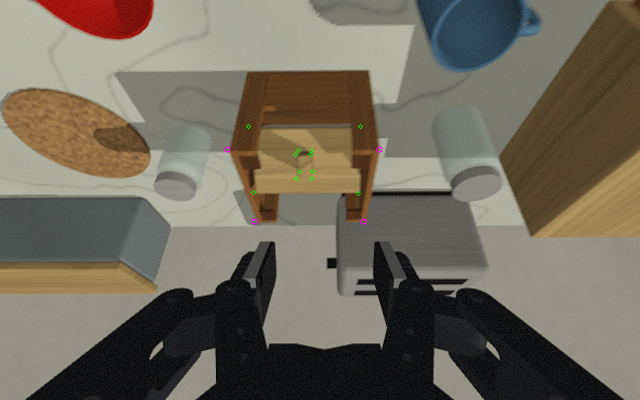

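The wrist view shows the lid and grip (≈(305,160)) almost exactly where the fitted model predicts; rim corners are within a few pixels. I move close, in line with the grip.

```bash
cat >> h.py <<'E'
import os
P=np.load('crate.npy') if os.path.exists('crate.npy') else None
def CW(X):
    return Rn.from_euler('z',P[2]).apply(np.asarray(X,float))+[P[0],P[1],0]
def can(x,y,h,th=40.,xb=.006,zb=.008,y0=0.):  # canister point -> world; xb,zb: -x base edge in crate
    t=np.radians(th); return CW([xb+(.04+x)*np.cos(t)-h*np.sin(t),y+y0,zb+(.04+x)*np.sin(t)+h*np.cos(t)])
E
python3 -c "
from h import *
st();print(rel(can(0,0,.126+.075),tool(40,P[2])))"
```

```text
t 1.15 p [0.4208 0.2131 0.299 ] tilt 40.16 roll -0.19 yaw -0.75 F [  4.6 -11.8  -3.6] w 0.0496
[1.08, -1.29, 13.66, -0.005, 0.003, -0.001]
```

Request:
play_rows([
  [0.3,-0.5,3.5,0,0,0],
  [0.6,-1,7,0,0,0],
  [0.9,-1.3,10,-0.003,0.002,0],
  [1.1,-1.3,12.5,-0.005,0.003,0],
  [1.1,-1.3,13.6,-0.005,0.003,0],
])

```text
time_s: 1.65
tool_pos: [0.5002, 0.1976, 0.186]
ee_rot: [0.341, 0.005, 0.94, -0.003]
ft_force: [1.2, 0.3, 0.5]
width: 0.0492
```

Request:
play_rows([
  [0,0,0,0,0,0],
  [0,0,0,0,0,0],
])

```text
time_s: 1.85
tool_pos: [0.5, 0.1973, 0.1859]
ee_rot: [0.341, 0.005, 0.94, -0.003]
ft_force: [-1.2, -0.1, 0.7]
width: 0.0497
```

```bash
python3 -c "
from h import *
st();print(rel(can(0,0,.126+.075),tool(40,P[2])))
f=grab('wrist','w2')
Q=[can(x,y,h) for h in(.12,.156) for x in(-.013,.013) for y in (-.008,.008)]+[can(x,y,.12) for x in(-.04,.04) for y in (-.065,.065)]
L=np.array([[-79,-81,142],[-79,81,142],[79,-81,142],[79,81,142]])/1000.
im=f['image'][:,:,::-1].copy()
for q in proj(f,Q): cv2.circle(im,tuple(int(v) for v in q),2,(0,255,0),1)
for q in proj(f,CW(L)): cv2.circle(im,tuple(int(v) for v in q),3,(255,0,255),1)
cv2.imwrite('pics/w2o.png',im)"
```

```text
t 1.85 p [0.5    0.1973 0.1859] tilt 39.86 roll -0.15 yaw -0.65 F [-1.2 -0.1  0.7] w 0.0497
[-0.15, 0.15, -0.11, -0.004, -0.002, -0.0]
```

View pics/w2o.png

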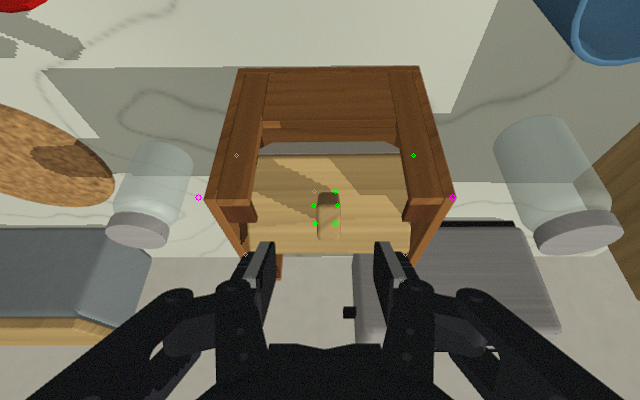

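The wrist view shows the grip at (329,216), about 3.5 px (≈2.3 mm) to the +y side of the prediction; the crate rim shows the same shift, and the rows agree. I correct y and go in.

```bash
python3 -c "
from h import *
P[1]+=.0023;np.save('crate.npy',P)
print(rel(can(0,0,.127),tool(40,P[2])))"
```

```text
[-0.14, 0.36, 7.33, -0.003, -0.002, -0.001]
```

Request:
play_rows([
  [-0.1,0.36,2,0,0,0],
  [-0.14,0.36,4,0,0,0],
  [-0.14,0.36,5.5,0,0,0],
  [-0.14,0.36,6.7,0,0,0],
  [-0.14,0.36,7.3,0,0,0],
])

```text
time_s: 2.4
tool_pos: [0.5482, 0.2013, 0.1314]
ee_rot: [0.341, 0.005, 0.94, -0.002]
ft_force: [-0.1, 0.1, 1.0]
width: 0.0494
```

```bash
python3 -c "
from h import *
st();print(rel(can(0,0,.127),tool(40,P[2])))"
```

```text
t 2.4 p [0.5482 0.2013 0.1314] tilt 39.93 roll -0.05 yaw -0.59 F [-0.1  0.1  1. ] w 0.0494
[0.04, -0.07, 0.03, -0.002, -0.001, -0.001]
```

Request:
play_rows([
  [0,-0.05,0,0,0,0],
  [0,-0.05,0,0,0,0],
  [0,-0.05,0,0,0,0],
  [0,-0.05,0,0,0,0],
  [0,-0.05,0,0,0,0],
], jaw=0, squeeze=25)

```text
time_s: 2.9
tool_pos: [0.5483, 0.201, 0.132]
ee_rot: [0.342, 0.005, 0.94, -0.002]
ft_force: [-3.1, -0.9, 6.6]
width: 0.0155
```

Request:
play_rows([
  [0,0,0,0,0,0],
  [0,0,0,0,0,0],
  [0,0,0,0,0,0],
], squeeze=90)

```text
time_s: 3.2
tool_pos: [0.5483, 0.2011, 0.1322]
ee_rot: [0.342, 0.005, 0.94, -0.002]
ft_force: [-3.4, -0.4, 6.2]
width: 0.0145
```

```bash
python3 -c "
from h import *
st();print(bot.observe()['moment'])"
```

```text
t 3.2 p [0.5483 0.2011 0.1322] tilt 39.99 roll 0.01 yaw -0.57 F [-3.4 -0.4  6.2] w 0.0145
[-0.07549293  0.51060852  0.0124591 ]
```

```bash
cat >> h.py <<'E'
def C(th,lift,xo=0.,yaw=None):   # canister pose matrix, centred in the crate in x (or crate-x offset xo)
    t=np.radians(th); xb=(.12*np.sin(t)-.08*np.cos(t))/2+xo
    M=np.eye(4); M[:3,:3]=(Rn.from_euler('z',P[2])*Rn.from_euler('y',-th,degrees=True)).as_matrix()
    M[:3,3]=can(0,0,0,th,xb,.008+lift); return M
def T4(s):
    T=np.eye(4);T[:3,:3]=Rq(s['ee_rot']).as_matrix();T[:3,3]=s['tool_pos'];return T
def saveG(Cm): np.save('G.npy',np.linalg.inv(Cm)@T4(bot.observe()))
def rows(Cs):
    G=np.load('G.npy'); T0=np.linalg.inv(T4(bot.observe()))
    for Cm in Cs:
        D=T0@Cm@G; print((D[:3,3]*100).round(2).tolist()+Rn.from_matrix(D[:3,:3]).as_rotvec().round(3).tolist())
E
python3 -c "
from h import *
C0=np.eye(4);C0[:3,:3]=(Rn.from_euler('z',P[2])*Rn.from_euler('y',-40,degrees=True)).as_matrix();C0[:3,3]=can(0,0,0)
saveG(C0)
rows([C(40,.002),C(39.5,.004),C(38.5,.004),C(37,.004),C(35,.004)])"
```

```text
[-0.28, 0.0, -0.03, 0.0, -0.0, 0.0]
[-0.47, 0.0, -0.19, 0.0, 0.009, -0.0]
[-0.59, 0.0, -0.19, 0.0, 0.026, -0.0]
[-0.78, 0.0, -0.19, 0.0, 0.052, -0.0]
[-1.02, 0.0, -0.18, 0.0, 0.087, -0.0]
```

Request:
play_rows([
  [-0.28,0,-0.03,0,0,0],
  [-0.47,0,-0.19,0,0.009,0],
  [-0.59,0,-0.19,0,0.026,0],
  [-0.68,0,-0.19,0,0.04,0],
  [-0.78,0,-0.19,0,0.052,0],
])

```text
time_s: 3.7
tool_pos: [0.5528, 0.2012, 0.1384]
ee_rot: [0.317, 0.005, 0.948, -0.001]
ft_force: [0.8, 0.4, -4.4]
width: 0.0148
```

```bash
python3 -c "
from h import *
st();print(bot.observe()['moment'])
rows([C(t,.004) for t in (35,32.5,30,27.5,25)])"
```

```text
t 3.7 p [0.5528 0.2012 0.1384] tilt 36.94 roll 0.01 yaw -0.55 F [ 0.8  0.4 -4.4] w 0.0148
[-0.00700672  1.4210961   0.01653892]
[-0.28, -0.01, -0.01, 0.0, 0.034, 0.0]
[-0.57, -0.01, 0.01, 0.0, 0.078, 0.0]
[-0.86, -0.01, 0.06, 0.0, 0.121, 0.0]
[-1.13, -0.01, 0.13, 0.0, 0.165, 0.0]
[-1.4, -0.01, 0.22, 0.0, 0.209, 0.0]
```

Request:
play_rows([
  [-0.28,0,-0.01,0,0.034,0],
  [-0.57,0,0.01,0,0.078,0],
  [-0.86,0,0.06,0,0.121,0],
  [-1.13,0,0.13,0,0.165,0],
  [-1.4,0,0.22,0,0.209,0],
])

```text
time_s: 4.2
tool_pos: [0.5648, 0.2015, 0.1449]
ee_rot: [0.214, 0.004, 0.977, -0.0]
ft_force: [-0.4, -0.7, -5.2]
width: 0.0146
```

```bash
python3 -c "
from h import *
st();print(bot.observe()['moment'])
rows([C(t,.004) for t in (22.5,20,17.5,15,12.5)])"
```

```text
t 4.2 p [0.5648 0.2015 0.1449] tilt 24.77 roll 0.05 yaw -0.48 F [-0.4 -0.7 -5.2] w 0.0146
[-0.09343115  0.8382473  -0.06002771]
[-0.33, -0.05, 0.06, 0.002, 0.04, 0.001]
[-0.6, -0.05, 0.15, 0.002, 0.083, 0.001]
[-0.86, -0.05, 0.25, 0.002, 0.127, 0.001]
[-1.11, -0.05, 0.39, 0.002, 0.171, 0.001]
[-1.35, -0.05, 0.55, 0.002, 0.214, 0.001]
```

Request:
play_rows([
  [-0.33,-0.05,0.06,0.002,0.04,0.001],
  [-0.6,-0.05,0.15,0.002,0.083,0.001],
  [-0.86,-0.05,0.25,0.002,0.127,0.001],
  [-1.11,-0.05,0.39,0.002,0.171,0.001],
  [-1.35,-0.05,0.55,0.002,0.214,0.001],
])

```text
time_s: 4.7
tool_pos: [0.5791, 0.2007, 0.1452]
ee_rot: [0.107, 0.005, 0.994, -0.001]
ft_force: [-0.8, 0.3, -3.8]
width: 0.0143
```

```bash
python3 -c "
from h import *
st();print(bot.observe()['moment'])
rows([C(t,.004) for t in (10,7.5,5,2.5,0)])
f=grab('wrist','w3')
Cm=C(12.5,.004)
E=np.array([[x,y,.12,1] for x in(-.04,.04) for y in(-.065,.065)])
im=f['image'][:,:,::-1].copy()
for q in proj(f,(E@Cm.T)[:,:3]): cv2.circle(im,tuple(int(v) for v in q),3,(0,255,0),1)
g=grab('scene','s3'); im2=g['image'][:,:,::-1].copy()
for q in proj(g,(E@Cm.T)[:,:3]): cv2.circle(im2,tuple(int(v) for v in q),0,(0,255,0),1)
c=cv2.resize(im2[225:335,285:395],(440,440),interpolation=cv2.INTER_CUBIC)
o=np.zeros((440,800,3),np.uint8);o[:225,:360]=cv2.resize(im,(360,225));o[:,360:]=c
cv2.imwrite('pics/w3o.png',o)"
```

```text
t 4.7 p [0.5791 0.2007 0.1452] tilt 12.34 roll -0.02 yaw -0.56 F [-0.8  0.3 -3.8] w 0.0143
[-0.00833318  0.50313031 -0.02783357]
[-0.31, 0.02, 0.09, 0.0, 0.041, -0.0]
[-0.57, 0.02, 0.24, 0.0, 0.085, -0.0]
[-0.84, 0.02, 0.42, 0.0, 0.128, -0.0]
[-1.09, 0.02, 0.62, 0.0, 0.172, -0.0]
[-1.35, 0.02, 0.85, 0.0, 0.215, -0.0]
```

View pics/w3o.png

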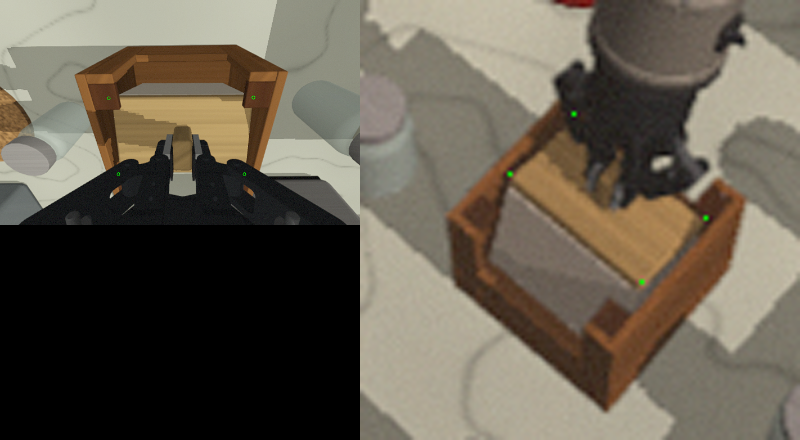

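The combined view shows the lid's +x edge corners at (510,173) and (640,283) on the model's marks, so the canister is at ~12.5° with no slip in the grip. I finish the turn.

Request:
play_rows([
  [-0.31,0.02,0.09,0,0.041,0],
  [-0.57,0.02,0.24,0,0.085,0],
  [-0.84,0.02,0.42,0,0.128,0],
  [-1.09,0.02,0.62,0,0.172,0],
  [-1.35,0.02,0.85,0,0.215,0],
])

```text
time_s: 5.3
tool_pos: [0.5949, 0.2004, 0.1394]
ee_rot: [0.001, 0.006, 1.0, -0.001]
ft_force: [-0.7, 0.1, -3.9]
width: 0.0147
```

```bash
python3 -c "
from h import *
st();print(bot.observe()['moment'])
rows([C(0,z) for z in (.003,.002,.001,0,-.0)])"
```

```text
t 5.3 p [0.5949 0.2004 0.1394] tilt 0.08 roll -0.06 yaw -0.64 F [-0.7  0.1 -3.9] w 0.0147
[-0.0539794   0.002248   -0.01674599]
[0.09, 0.04, 0.07, -0.0, 0.001, -0.001]
[0.09, 0.04, 0.17, -0.0, 0.001, -0.001]
[0.09, 0.04, 0.27, -0.0, 0.001, -0.001]
[0.09, 0.04, 0.37, -0.0, 0.001, -0.001]
[0.09, 0.04, 0.37, -0.0, 0.001, -0.001]
```

Request:
play_rows([
  [0.05,0.04,0.1,0,0,0],
  [0.09,0.04,0.2,0,0,0],
  [0.09,0.04,0.3,0,0,0],
  [0.09,0.04,0.3,0,0,0],
])

```text
time_s: 5.7
tool_pos: [0.5944, 0.2004, 0.1373]
ee_rot: [0.002, 0.006, 1.0, -0.001]
ft_force: [1.9, -4.1, 5.8]
width: 0.0144
```

Request:
play_rows([
  [0,0,0.05,0,0,0],
  [0,0,0.1,0,0,0],
  [0,0,0.1,0,0,0],
])

```text
time_s: 6.0
tool_pos: [0.5946, 0.2003, 0.1372]
ee_rot: [0.004, 0.006, 1.0, -0.001]
ft_force: [1.0, -3.6, 8.0]
width: 0.0144
```

```bash
python3 -c "
from h import *
st();print(bot.observe()['moment']);rows([C(0,0)])"
```

```text
t 6.0 p [0.5946 0.2003 0.1372] tilt 0.41 roll -0.08 yaw -0.65 F [ 1.  -3.6  8. ] w 0.0144
[-0.7448738   0.15181246 -0.01657449]
[0.06, 0.04, 0.15, -0.001, 0.007, -0.002]
```

Floor contact reached, with force at the -y base edge (a fraction of a degree of roll). I ease off and open so the canister settles flat on its own, then regrip.

Request:
play_rows([
  [0,0.03,-0.02,0,0,0],
  [0,0.03,-0.02,0,0,0],
  [0,0.03,-0.02,0,0,0],
], squeeze=20)

```text
time_s: 6.3
tool_pos: [0.5944, 0.2008, 0.1374]
ee_rot: [0.004, 0.005, 1.0, -0.001]
ft_force: [0.6, -1.0, 0.0]
width: 0.0144
```

Request:
play_rows([
  [0,0,0,0,0,0],
  [0,0,0,0,0,0],
  [0,0,0,0,0,0],
  [0,0,0,0,0,0],
], jaw=0.45)

```text
time_s: 6.7
tool_pos: [0.5944, 0.2009, 0.1374]
ee_rot: [0.004, 0.005, 1.0, -0.001]
ft_force: [0.2, -0.3, 0.1]
width: 0.0383
```

```bash
python3 -c "
from h import *
st();rows([C(0,0)])
f=grab('wrist','w4');g=grab('scene','s4');h=grab('side','d4')
Cm=C(0,0)
E=np.array([[x,y,.12,1] for x in(-.04,.04) for y in(-.065,.065)])
L=CW(np.array([[x,y,.142] for x in(-.079,.079) for y in(-.081,.081)]))
def ov(f):
    im=f['image'][:,:,::-1].copy()
    for q in proj(f,(E@Cm.T)[:,:3]): cv2.circle(im,tuple(int(v) for v in q),0,(0,255,0),1)
    for q in proj(f,L): cv2.circle(im,tuple(int(v) for v in q),0,(255,0,255),1)
    return im
o=np.zeros((600,800,3),np.uint8)
o[:330,:400]=cv2.resize(ov(g)[235:334,290:410],(400,330),interpolation=cv2.INTER_CUBIC)
o[:330,400:]=cv2.resize(ov(h)[110:209,295:415],(400,330),interpolation=cv2.INTER_CUBIC)
o[330:,:540]=ov(f)[100:370,40:580]
cv2.imwrite('pics/w4o.png',o)"
```

```text
t 6.7 p [0.5944 0.2009 0.1374] tilt 0.43 roll -0.08 yaw -0.62 F [ 0.2 -0.3  0.1] w 0.0383
[0.03, -0.02, 0.16, -0.001, 0.008, -0.001]
```

View pics/w4o.png

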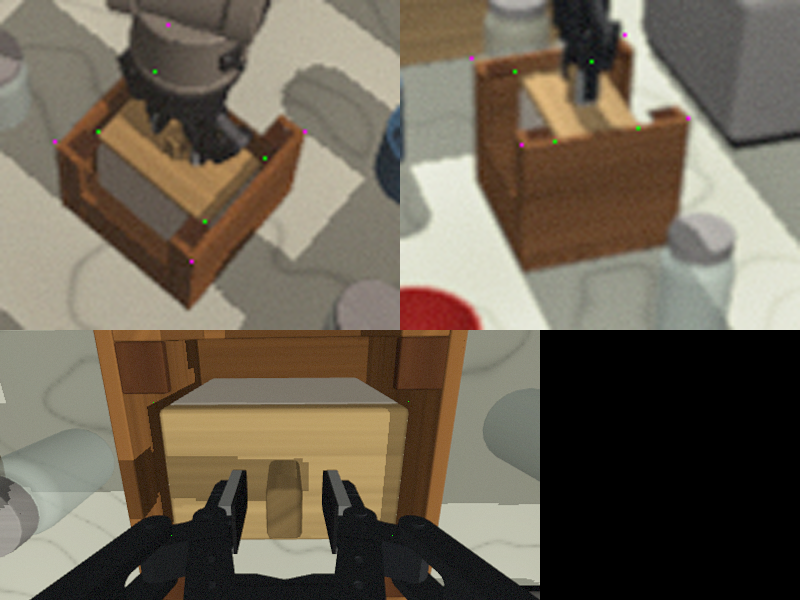

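The composite shows the canister standing flat: the lid is level below the tabs, grip upright between the open fingers, lid corners at wrist px ≈(200,179) and (448,175), tab corners at (208,162) and (437,158). I check the centring from these.

```bash
python3 -c "
from h import *
f=load('w4')
i=lambda X:(Rn.from_euler('z',P[2]).inv().apply(X-[P[0],P[1],0])*1000).round(1)
for u,v,z in((208,162,.142),(437,158,.142),(200,179,.128),(448,175,.128)):print(i(onz(f,u,v,z)))
T=i(np.array(bot.observe()['tool_pos']));print('tool in crate',T)
# grip: full-px left/right of the grip top front edge, rows
for u,v in((308,231),(340,231)):print('grip',i(onz(f,u,v,.164)))
"
```

```text
[-47.8 -51.7 142. ]
[-49.5  53.1 142. ]
[-36.5 -62.2 128. ]
[-38.4  64.9 128. ]
tool in crate [  1.4   0.6 137.4]
grip [-22.9  -5.1 164. ]
grip [-22.9   8.1 164. ]
```

Request:
play_rows([
  [0,0,0.1,0,0.007,0],
  [0,0,0.1,0,0.007,0],
  [0,0,0.1,0,0.007,0],
])

```text
time_s: 7.15
tool_pos: [0.5945, 0.2007, 0.1363]
ee_rot: [0.0, 0.006, 1.0, -0.001]
ft_force: [0.9, 0.1, 0.4]
width: 0.0385
```

Request:
play_rows([
  [0,0,0,0,0,0],
  [0,0,0,0,0,0],
  [0,0,0,0,0,0],
  [0,0,0,0,0,0],
  [0,0,0,0,0,0],
], jaw=0, squeeze=25)

```text
time_s: 7.65
tool_pos: [0.5945, 0.2006, 0.1363]
ee_rot: [0.0, 0.006, 1.0, -0.001]
ft_force: [0.3, -1.2, 0.7]
width: 0.0155
```

Request:
play_rows([
  [0,0,0,0,0,0],
  [0,0,0,0,0,0],
  [0,0,0,0,0,0],
], squeeze=80)

```text
time_s: 7.95
tool_pos: [0.5947, 0.2006, 0.1365]
ee_rot: [0.0, 0.006, 1.0, -0.001]
ft_force: [1.0, -1.7, 1.4]
width: 0.015
```

```bash
python3 -c "
from h import *
st();print(bot.observe()['moment'])"
```

```text
t 7.95 p [0.5947 0.2006 0.1365] tilt 0.05 roll -0.08 yaw -0.65 F [ 1.  -1.7  1.4] w 0.015
[-0.19545642 -0.16896149 -0.00357658]
```

Request:
play_rows([
  [0,0,-0.2,0,0,0],
  [0.08,-0.03,-0.4,0,0,0],
  [0.15,-0.05,-0.5,0,0,0],
  [0.15,-0.05,-0.6,0,0,0],
  [0.15,-0.05,-0.6,0,0,0],
])

```text
time_s: 8.45
tool_pos: [0.5931, 0.2002, 0.1426]
ee_rot: [0.0, 0.006, 1.0, -0.001]
ft_force: [-1.1, -0.1, -4.8]
width: 0.0146
```

```bash
python3 -c "
from h import *
st();print(bot.observe()['moment']); p=bot.observe()['tool_pos'];print(rel(np.array(p)+[0,0,.05],tool(0,P[2])))"
```

```text
t 8.45 p [0.5931 0.2002 0.1426] tilt 0.04 roll -0.08 yaw -0.64 F [-1.1 -0.1 -4.8] w 0.0146
[ 0.0016118  -0.00637133  0.02986453]
[-0.0, -0.01, -5.0, -0.001, 0.001, -0.003]
```

Free hanging at about 0.45 kg, no side force. Lifting straight up slowly.

Request:
play_rows([
  [0,0,-0.7,0,0,0],
  [0,0,-1.5,0,0,0],
  [0,0,-2.5,0,0,0],
  [0,0,-3.5,0,0,0],
  [0,0,-4.5,0,0,0],
])

```text
time_s: 8.95
tool_pos: [0.5933, 0.2003, 0.1888]
ee_rot: [0.001, 0.006, 1.0, -0.001]
ft_force: [0.1, -1.1, -4.1]
width: 0.0147
```

Request:
play_rows([
  [0,0,-1.5,0,0,0],
  [0,0,-3,0,0,0],
  [0,0,-4.5,0,0,0],
  [0,0,-6,0,0,0],
  [0,0,-7.5,0,0,0],
])

```text
time_s: 9.45
tool_pos: [0.5932, 0.2004, 0.2652]
ee_rot: [0.001, 0.006, 1.0, -0.001]
ft_force: [0.8, -1.7, -3.8]
width: 0.0146
```

Request:
play_rows([
  [0,0,-2,0,0,0],
  [0,0,-4,0,0,0],
  [0,0,-6,0,0,0],
  [0,0,-7.5,0,0,0],
  [0,0,-8,0,0,0],
])

```text
time_s: 9.95
tool_pos: [0.5935, 0.2006, 0.3472]
ee_rot: [0.002, 0.006, 1.0, -0.0]
ft_force: [0.3, 0.1, -4.1]
width: 0.0149
```

```bash
python3 -c "
from h import *
st();print(bot.observe()['moment'])
from scipy.optimize import least_squares
a=load('scene1');b=load('side1');pts=[]
for f,box in((a,(223,210,57,51)),(b,(373,225,77,58))):
    h=cv2.cvtColor(f['image'],cv2.COLOR_RGB2HSV);m=cv2.inRange(h,(5,80,40),(20,255,255))
    x,y,w,hh=box;k=np.zeros_like(m);k[y-3:y+hh+3,x-3:x+w+3]=m[y-3:y+hh+3,x-3:x+w+3]
    c=max(cv2.findContours(k,0,1)[0],key=cv2.contourArea);hl=cv2.convexHull(c)[:,0]
    Q=np.array([onz(f,u+.0,v,.008)[:2] for u,v in hl]);pts.append(Q)
    r=least_squares(lambda p:np.hypot(*(Q-p[:2]).T)-.1,[.64,-.18],loss='soft_l1',f_scale=.002);print('mat',r.x.round(4),np.abs(r.fun).mean().round(4))
"
```

```text
t 9.95 p [0.5935 0.2006 0.3472] tilt 0.21 roll -0.01 yaw -0.65 F [ 0.3  0.1 -4.1] w 0.0149
[-0.00088982  0.04218899 -0.00832676]
mat [ 0.639  -0.1788] 0.0005
mat [ 0.6369 -0.1826] 0.0009
```

```bash
python3 -c "
from h import *
print(rel([.638,-.181,.33],tool(0,0)))"
```

```text
[-4.88, -38.11, 1.74, -0.0, 0.004, -0.011]
```

Request:
play_rows([
  [-0.3,-2,0,0,0,0],
  [-0.8,-5,0,0,0,0],
  [-1.2,-9,0,0,0,0],
  [-1.7,-13,0,0,0,0],
  [-2.2,-17,0,0,0,-0.005],
])

```text
time_s: 10.45
tool_pos: [0.6132, 0.0289, 0.3467]
ee_rot: [0.001, 0.003, 1.0, -0.0]
ft_force: [1.0, -0.0, -4.8]
width: 0.0146
```

```bash
python3 -c "
from h import *
st();print(rel([.638,-.181,.33],tool(0,0)))"
```

```text
t 10.45 p [0.6132 0.0289 0.3467] tilt 0.16 roll -0.02 yaw -0.34 F [ 1.  -0.  -4.8] w 0.0146
[-2.6, -20.97, 1.68, -0.0, 0.003, -0.006]
```

Request:
play_rows([
  [-0.5,-4,0,0,0,0],
  [-1,-8,0,0,0,0],
  [-1.5,-12,0,0,0,-0.003],
  [-2,-16,0,0,0.003,-0.006],
  [-2.4,-19,0.3,0,0.003,-0.006],
])

```text
time_s: 10.95
tool_pos: [0.6358, -0.1642, 0.3435]
ee_rot: [-0.0, 0.001, 1.0, -0.001]
ft_force: [0.4, 1.0, -4.1]
width: 0.0148
```

Request:
play_rows([
  [-0.15,-1.2,0.5,0,0,0],
  [-0.2,-1.7,0.8,0,0,0],
  [-0.2,-1.9,1,0,0,0],
  [-0.2,-1.9,1,0,0,0],
])

```text
time_s: 11.35
tool_pos: [0.6377, -0.1819, 0.333]
ee_rot: [-0.001, 0.0, 1.0, -0.0]
ft_force: [0.4, -0.4, -4.0]
width: 0.0149
```

```bash
python3 -c "
from h import *
st();print(rel([.638,-.181,.15],tool(0,0)))
f=grab('wrist','w5');g=grab('scene','s5')
q=proj(f,[[.638+.1*np.cos(a),-.181+.1*np.sin(a),.008] for a in np.arange(0,6.28,.3)])
im=f['image'][:,:,::-1].copy()
for v in q: cv2.circle(im,tuple(int(x) for x in v),2,(0,255,0),1)
o=np.zeros((400,800,3),np.uint8);o[:300,:480]=cv2.resize(im,(480,300));o[:,480:]=cv2.resize(g['image'][130:290,180:308,::-1],(320,400),interpolation=cv2.INTER_CUBIC)
cv2.imwrite('pics/w5o.png',o)"
```

```text
t 11.35 p [ 0.6377 -0.1819  0.333 ] tilt -0.1 roll -0.02 yaw -0.01 F [ 0.4 -0.4 -4. ] w 0.0149
[-0.06, 0.09, 18.3, -0.0, -0.002, -0.0]
```

View pics/w5o.png

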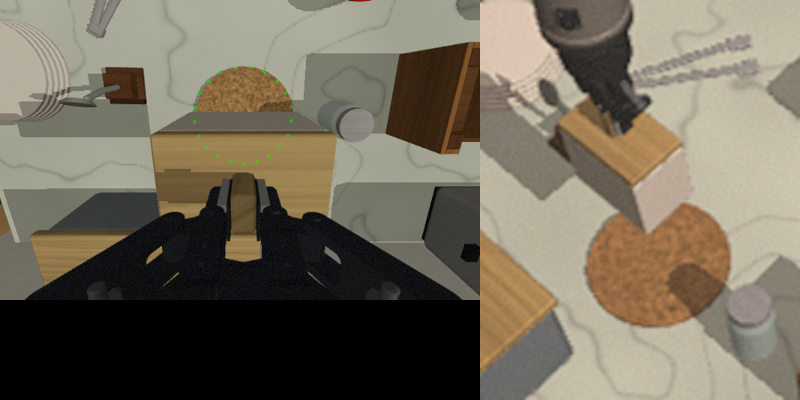

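The picture shows the mat's visible arc on the predicted circle, with the canister upright over it and clear of the jar. Lowering.

Request:
play_rows([
  [0,0.08,2,0,-0.002,0],
  [0,0.08,5,0,-0.002,0],
  [0,0.08,8,0,-0.002,0],
  [0,0.08,11,0,-0.002,0],
  [0,0.08,14,0,-0.002,0],
])

```text
time_s: 11.95
tool_pos: [0.6381, -0.1798, 0.193]
ee_rot: [0.001, -0.001, 1.0, -0.0]
ft_force: [0.5, -0.1, -5.2]
width: 0.0144
```

Request:
play_rows([
  [0,0,1.5,0,0,0],
  [0,0,2.8,0,0,0],
  [0,0,3.8,0,0,0],
  [0,0,4.4,0,0,0],
  [0,0,4.6,0,0,0],
])

```text
time_s: 12.45
tool_pos: [0.6384, -0.1798, 0.1471]
ee_rot: [0.001, -0.001, 1.0, -0.0]
ft_force: [-0.8, -1.2, -4.9]
width: 0.0146
```

```bash
python3 -c "
from h import *
st();print(rel([.638,-.181,.1375],tool(0,0)))"
```

```text
t 12.45 p [ 0.6384 -0.1798  0.1471] tilt 0.14 roll -0.02 yaw 0.09 F [-0.8 -1.2 -4.9] w 0.0146
[0.04, -0.12, 0.96, -0.0, 0.002, 0.002]
```

Request:
play_rows([
  [0.04,-0.12,0.25,0,0.002,0.002],
  [0.04,-0.12,0.5,0,0.002,0.002],
  [0.04,-0.12,0.7,0,0.002,0.002],
  [0.04,-0.12,0.85,0,0.002,0.002],
  [0.04,-0.12,0.95,0,0.002,0.002],
])

```text
time_s: 12.95
tool_pos: [0.638, -0.181, 0.1375]
ee_rot: [0.0, 0.0, 1.0, -0.0]
ft_force: [0.5, 0.3, -4.3]
width: 0.0148
```

Request:
play_rows([
  [0,0,0.04,0,0,0],
  [0,0,0.08,0,0,0],
  [0,0,0.08,0,0,0],
])

```text
time_s: 13.25
tool_pos: [0.6381, -0.181, 0.1367]
ee_rot: [0.0, 0.0, 1.0, -0.0]
ft_force: [-0.4, -0.2, -4.2]
width: 0.0147
```

```bash
python3 -c "
from h import *
st();print(bot.observe()['moment'])"
```

```text
t 13.25 p [ 0.6381 -0.181   0.1367] tilt 0.03 roll -0.02 yaw -0.02 F [-0.4 -0.2 -4.2] w 0.0147
[-0.0323865  -0.02784461  0.00324694]
```

Request:
play_rows([
  [0,0,0.03,0,0,0],
  [0,0,0.06,0,0,0],
  [0,0,0.06,0,0,0],
])

```text
time_s: 13.55
tool_pos: [0.6382, -0.181, 0.1365]
ee_rot: [0.0, 0.0, 1.0, -0.0]
ft_force: [-2.5, 0.0, 2.9]
width: 0.0148
```

Contact: the load has passed to the mat (Fz −4.2 → +2.9 N). Releasing gently, then withdrawing straight up.

Request:
play_rows([
  [0,0,0,0,0,0],
  [0,0,0,0,0,0],
  [0,0,0,0,0,0],
], squeeze=20)

```text
time_s: 13.85
tool_pos: [0.6383, -0.181, 0.1365]
ee_rot: [0.001, 0.0, 1.0, -0.0]
ft_force: [-0.0, 0.4, -2.6]
width: 0.0146
```

Request:
play_rows([
  [0,0,0,0,0,0],
  [0,0,0,0,0,0],
  [0,0,0,0,0,0],
  [0,0,0,0,0,0],
  [0,0,0,0,0,0],
], jaw=0.6)

```text
time_s: 14.35
tool_pos: [0.6383, -0.181, 0.1366]
ee_rot: [0.001, 0.0, 1.0, -0.0]
ft_force: [-0.2, -0.5, -0.9]
width: 0.0511
```

Request:
play_rows([
  [0,0,-1,0,0,0],
  [0,0,-3,0,0,0],
  [0,0,-6,0,0,0],
  [0,0,-9,0,0,0],
  [0,0,-12,0,0,0],
])

```text
time_s: 14.85
tool_pos: [0.6381, -0.181, 0.2586]
ee_rot: [0.001, 0.0, 1.0, -0.0]
ft_force: [-0.1, -0.8, 0.5]
width: 0.0512
```

Request:
play_rows([
  [1,0,-3,0,0,0],
  [3,0,-4,0,0,0],
  [6,0,-5,0,0,0],
  [8,0,-5,0,0,0],
  [8,0,-5,0,0,0],
])

```text
time_s: 15.35
tool_pos: [0.5561, -0.1816, 0.3103]
ee_rot: [0.002, 0.001, 1.0, -0.0]
ft_force: [0.6, -0.4, 0.5]
width: 0.0514
```

```bash
python3 -c "
from h import *
st()
f=grab('wrist','w6');g=grab('scene','s6');h=grab('side','d6')
E=np.array([[.638+x,-.181+y,z] for z in(.008,.128) for x in(-.04,.04) for y in(-.065,.065)])
def ov(f):
    im=f['image'][:,:,::-1].copy()
    for q in proj(f,E): cv2.circle(im,tuple(int(v) for v in q),0,(0,255,0),1)
    return im
o=np.zeros((600,800,3),np.uint8)
o[:300,:400]=cv2.resize(ov(g)[150:300,200:400],(400,300))
o[:300,400:]=cv2.resize(ov(h)[125:305,290:490],(400,300))
o[300:,:480]=cv2.resize(ov(f),(480,300))
cv2.imwrite('pics/w6o.png',o)"
```

```text
t 15.35 p [ 0.5561 -0.1816  0.3103] tilt 0.18 roll -0.04 yaw -0.11 F [ 0.6 -0.4  0.5] w 0.0514
```

View pics/w6o.png

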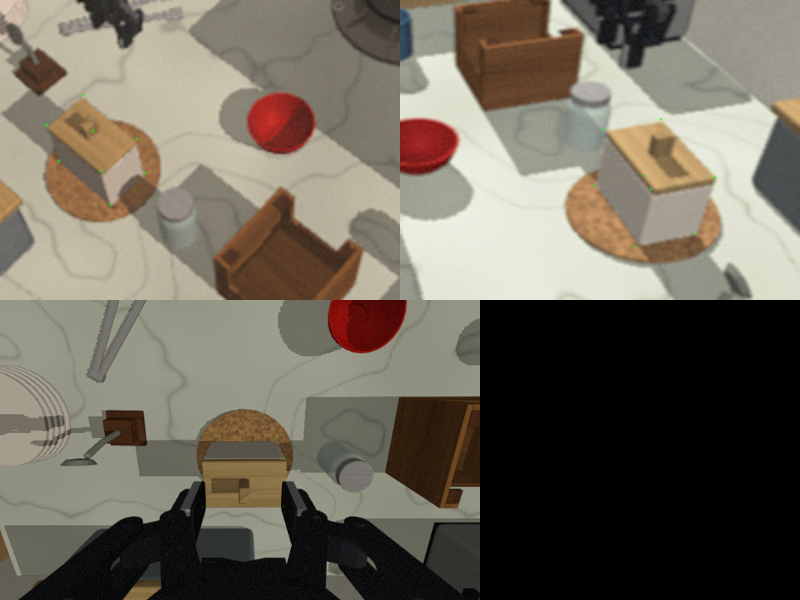

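The final views show the canister upright with its corners on the model marks for the mat centre (scene crop ≈(95,150), side crop ≈(655,185)). The crate is empty, the neighbours are in place and the gripper is clear. Handing in.

```bash
python3 -c "
from h import *
st();print(bot.sign_off())"
```

```text
t 15.5 p [ 0.5585 -0.1809  0.3091] tilt 0.14 roll -0.03 yaw -0.01 F [-0.1 -0.6 -0.2] w 0.0514
the job is handed in; nothing more can be done
None
```

The canister now stands upright on the cork mat, aimed at its middle, with the gripper clear of it. I handed the job in at 15.5 s.

- **In the crate:** I gripped it tilted, lifted it a few mm and turned it level. I then let it settle flat on the floor, regripped it, lifted it straight out and set it down on the mat.
- **Last checks:** in all three cameras the canister is upright, and its corners match the model for a placement at (0.638, -0.181). The two fixed cameras' mat centres differed by about 4 mm, so centring is good to a few mm. The jar next to the mat, bowl and spoon holder show no sign of having moved. I did not compare the remaining bystanders before and after.
- **Forces:** readings at the end of each move stayed below about 9 N. The hanging weight read about 4 to 5 N, near 0.45 kg.
- **What disagreed:** on first reaching the crate floor, the canister touched on its -y base edge, about 1.5 mm higher than predicted. Letting go and regripping cleared this. The crate's y position from the fixed cameras was off by about 2 mm and was corrected with the wrist camera.

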